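Free the jammed caddy from the crate and stand it on the tray

TASK

The little wooden carry caddy has jammed aslant in the storage crate: a spice jar has rolled under one end, and the corners are caught below the rails inside the crate's rim. Take the caddy by its grab bar, turn it level inside the crate so that its corners come clear of the rails, lift it out without dragging or lifting the crate, and set it down gently, upright on the floor of the serving tray, in the free half beside the mug, then let go. The jar stays in the crate, and nothing else is to be knocked or shifted.

Things in the scene. Friction and masses are not known exactly. Their poses are not given: they have to be found in the camera images.
- caddy: pale wooden carry caddy, loose, about 0.4 kg: open box 120 mm long (its x), 96 wide (y), 80 high, grab bar above. Origin: middle of its underside; z up through the bar. Mass centre on z, 50 mm up. At the start it is tilted about 26 degrees about y in the crate: its -x end is down on the crate's floor against the crate's -x end wall, its +x end is propped up on the jar.
- caddy_bar (a point): middle of the caddy's grab bar, 140 mm above the caddy's origin on its z. The bar lies along the caddy's x: 56 mm long, 14 thick (y), 22 high. Two uprights carry it at x = +-20 mm; from its underside it is 49 mm down to the box's rim.
- crate: open mid-brown wooden crate, loose, 2.4 kg, standing on the work surface. Origin: middle of its underside, x along its length, z up. Outside 192 x 130 mm, 130 high. Inside 156 mm long (x -78 to +78), 112 wide (y -56 to +56), floor 8 mm above the origin, walls upright.
- crate_mouth (a point): middle of the crate's mouth, level with its rim, 130 mm above its origin. Inside the rim of each end wall runs a dark rail 11 mm thick and 18 high (112 to 130 mm up), so the mouth is 134 mm long (x) by 112 wide. With its x along the crate's the level caddy passes with 7 mm to spare at each end; tilted more than about 12 degrees it catches under the rails.
- jar: round spice jar, 45 mm thick, 106 long, loose, lying across the crate's floor against its +x end wall, under the raised end of the caddy; its top is about 53 mm above the crate's origin. Origin: middle of its base, z along its axis. It stays in the crate.
- tray: dark wooden serving tray, fixed. Origin: middle of its underside; 190 mm (x) by 280 (y); rim 22 mm high and 8 thick all round; floor 8 mm above the origin, inside 174 x 264 mm. Mug and shaker stand in the half at -y.
- tray_free (a point): middle of the tray's free half, on its floor: tray x = 0, y = +66 mm, z = 8 mm. The free floor there is about 174 mm (x) by 150 mm (y).
- mug: plain white mug in the -y half of the tray, 82 mm across, 97 high, 113 over its handle, which lies along the tray's x; loose. Origin: middle of its outline, handle included, at the underside.
- shaker: salt shaker beside the mug on the tray, 41 mm across, 104 high; loose. Origin: middle of its base.
- bottle: small clear plastic bottle with a white cap standing between crate and tray, 58 mm across, 178 high; loose. Origin: middle of its base.
- candle: candle in a glass near the left edge, 76 mm across, 90 high; loose. Origin: middle of its base.
Mind the look-alikes: they are no part of the job. What is shaped like the shaker but purple or turquoise is not meant.

How it is judged (in metres and radians):
On the way, in this order (a step that is already met when the one before it is completed fails the run):
1. the caddy has been turned level (within 9 degrees) while its underside is still below the rails, inside the crate (angle between caddy's own z axis and vertical below 0.157 rad and z of caddy in the frame of crate below 0.105 m and horizontal distance between caddy and crate below 0.03 m), for 0.1 s.
2. the caddy is lifted clear above the crate's rim (z of caddy in the frame of crate above 0.133 m and horizontal distance between caddy and crate below 0.09 m), for 0.1 s.
At the end, for the whole second after the job is handed in: The caddy stands upright (within 3.5 degrees) and at rest with its whole underside on the tray's floor, its middle in the tray's free +y half; the jar is still in the crate, the crate stands level (within 3 degrees), and mug and shaker stand upright (within 6 degrees) (angle between caddy's own z axis and vertical below 0.06 rad and z of caddy in the frame of tray between 0.004 and 0.012 m and y of caddy in the frame of tray between 0 and 0.1 m and x of caddy in the frame of tray between -0.05 and 0.05 m and linear speed of caddy below 0.02 m/s and distance between jar and crate below 0.13 m and height (world z) of jar below 0.09 m and angle between crate's own z axis and vertical below 0.05 rad and angle between each of mug, shaker's own z axis and vertical below 0.1 rad); the robot touches nothing.
It fails at once if the crate is dragged or lifted more than 40 mm, or tipped by more than 10 degrees (distance of crate from where it was at the start of the episode above 0.04 m or angle between crate's own z axis and vertical above 0.17 rad).
It fails at once if the mug, the shaker, the small bottle or the candle is shifted more than 25 mm or tipped (distance of any of mug, shaker, bottle, candle from where it was at the start of the episode above 0.025 m or angle between any of mug, shaker, bottle, candle's own z axis and vertical above 0.35 rad).
It fails at once if the caddy is dropped or set down hard on the tray (contact force between caddy and tray above 60 N).
It also fails if it takes over 48 s, if anything falls off the work surface, if the arm or the gripper's body presses on something with over 40 N, if the wrist force passes 120 N, or if a joint passes its speed limit or range.

ROBOT

A 7-joint arm with a two-finger parallel gripper is mounted at the origin on a cart in front of the work surface, level with it; the furniture and walls round the work are solid. World frame = base frame: x ahead of the robot, y to its left, z up, the work surface at z = 0. Lengths are in m, angles in degrees, forces in N, time in s.
With the tool pointing down it reaches from about 0.425 to 0.875 m from the base axis. Payload 8.4 kg.
Tool frame: the origin (TCP) lies midway between the tips of the shut fingers; the grasp point (between the pads) lies 19 mm behind it; z points along the fingers, y is the line along which they close (so a half turn about z gives the same grasp; the last joint's range is limited). The gripper opens to 87 mm and grips with 3 to 60 N. Pads are 19 mm wide; open, the fingers measure 117 mm over their backs; the gripper's body (75 mm by 190 mm) begins 51 mm behind the grasp point.
Start: joints at [-73.694, 19.091, 2.286, 83.961, -0.768, 76.965, -3.352], TCP at [0.243, 0.603, 0.223] pointing down, gripper open.
Joint ranges: [-147.57, 147.57], [-21.85, 119.76], [-74.77, 79.35], [14.55, 137.4], [-85.83, 265.84], [4.83, 119.75], [-152.11, 152.11]. Speed limits (degrees/s): [127.2, 127.2, 159.86, 159.86, 180, 180, 180].

INTERFACE

Orientations are given as [roll, pitch, yaw] about the fixed x, y, z axes, in that order (R = Rz(yaw) Ry(pitch) Rx(roll)).
In Python, from plant import ctrl, effector, solver, eyes, workorder gives the robot as it stands. The module is installed in compiled form; this text tells all that it offers. Calls block until the motion is done:
- ctrl.movep(position, orientation): joint-space move of the TCP to a pose.
- ctrl.movel(position, ori=None, feed=0.15, until_force=None): straight line of the TCP; ori=None keeps the orientation; feed is the mean speed in m/s. With until_force (N) it stops when the force on the tool has changed by that much, and returns True; else False.
- ctrl.move_j(angles): joint-space move.
- effector.gripper_to(opening): opening from 0.0 (shut) to 1.0 (fully open); the grip force is fixed at half the most; returns when the fingers have stopped.
- ctrl.hold(seconds).
- solver.inverse_kinematics(position, orientation): joint angles nearest the present ones, or None.
- eyes.snapshot(name): name is "scene" or "top" or "wrist"; returns a dict with "frame" (420x560x3 uint8, blue, green, red), "camera_matrix" (3x3 intrinsics, pixels), "view" (4x4, takes a point from world to camera coordinates); the wrist camera has in their place "T_tool_cam" (4x4, takes a point from camera to tool coordinates, whose origin is the TCP and whose axes are the flange's). Camera axes: x right, y down, z forward; pixel columns grow to the right and rows downward; lengths in m; the calibration is good to about 2 mm. A picture is of the moment at which its call begins: read the wrist's pose just before it. There is no depth.
A pose or a line that the arm cannot do raises ctrl.MotionError and nothing moves.
- workorder.finish_job(): hands the job in; it is judged then, once.
Readings, each from a call of its own:
- ctrl.get_t(): time.
- ctrl.get_q(): joint angles.
- ctrl.get_qd(): joint speeds.
- ctrl.get_tau(): joint torques, N m.
- ctrl.get_eef_pos(): TCP position.
- ctrl.get_ee_rot(): TCP orientation.
- ctrl.get_force(): force on the tool from outside, world axes, zero at the start.
- ctrl.get_moment(): the same for the moment, N m.
- ctrl.get_width(): opening from 0.0 (shut) to 1.0 (fully open).
- ctrl.get_grip_force(): force on a finger pad.
Only numpy, scipy, OpenCV 4.12 (cv2) and the standard library are available. Lean on these libraries where they do the work, as an engineer would, in place of code of your own. Each camera call takes 0.05 s, during which the arm holds its last target. There are 200 camera calls.

## Working session

There is one attempt and no reset: what is moved stays moved. The work goes in short steps, each a Python script; the robot and the scene stay as the last script left them, time stands still between calls to the robot, and variables do not carry over. Pictures are saved under pics/ and viewed, at most 10 in all, crops included, and the job is handed in when it is done.

```bash
mkdir -p pics
python3 - <<'E'
from plant import ctrl,eyes
import cv2,numpy as np
for n in ("scene","top"):
    s=eyes.snapshot(n); cv2.imwrite(f"pics/{n}0.png",s["frame"]); np.savez(f"{n}0.npz",**{k:np.array(v) for k,v in s.items()})
    print(n,s["camera_matrix"],s["view"])
print(ctrl.get_t(),ctrl.get_ee_rot())
E
```

```text
scene [[386.63485626   0.         275.59642774]
 [  0.         386.63485626 216.53099784]
 [  0.           0.           1.        ]] [[ 0.18321906  0.98306906  0.00244951 -0.22442959]
 [ 0.78736953 -0.14525281 -0.59912507 -0.33024343]
 [-0.58862552  0.1116998  -0.80065171  1.59692575]
 [ 0.          0.          0.          1.        ]]
top [[484.52870227   0.         279.11524143]
 [  0.         484.52870227 209.26018884]
 [  0.           0.           1.        ]] [[ 5.26805671e-04 -9.99995316e-01 -3.01497323e-03  1.45781006e-01]
 [-9.90762048e-01 -1.13073744e-04 -1.35611768e-01  5.43400632e-01]
 [ 1.35610792e-01  3.05856210e-03 -9.90757467e-01  1.54159690e+00]
 [ 0.00000000e+00  0.00000000e+00  0.00000000e+00  1.00000000e+00]]
0.1 [-1.79916550e+02  6.15254117e-03  1.58012894e+02]
```

View pics/scene0.png

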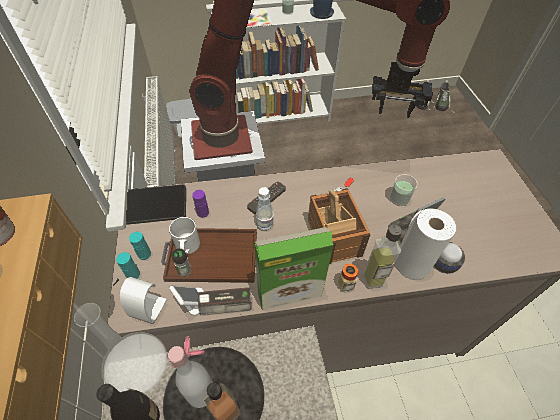

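View pics/top0.png

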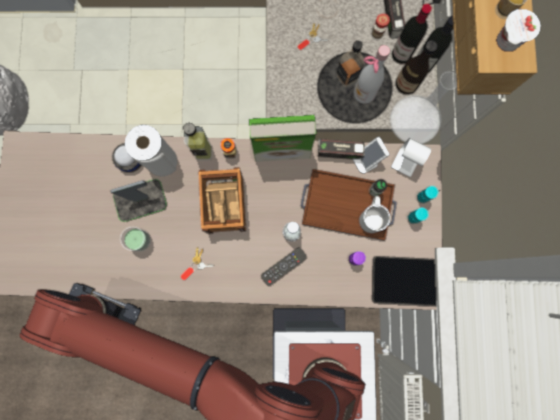

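The scene picture shows the crate with the jammed caddy around (340,222), the bottle at (264,210), the tray at (212,255) and the candle at (404,190). In the top picture the crate is at (222,200), the tray at (348,205), the bottle at (292,230) and the candle at (134,240). Next I'll enlarge the parts that matter.

Run:
```python
import cv2,numpy as np
t=cv2.imread("pics/top0.png");s=cv2.imread("pics/scene0.png")
a=cv2.resize(t[160:240,190:256],None,fx=6,fy=6,interpolation=cv2.INTER_CUBIC)   #396x480
b=cv2.resize(s[180:260,300:366],None,fx=6,fy=6,interpolation=cv2.INTER_CUBIC)
cv2.imwrite("pics/crop1.png",np.hstack([a,b]))
c=cv2.resize(t[160:250,280:400],None,fx=6,fy=6,interpolation=cv2.INTER_CUBIC)
cv2.imwrite("pics/crop2.png",c)
```

```text
(no output)
```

View pics/crop1.png

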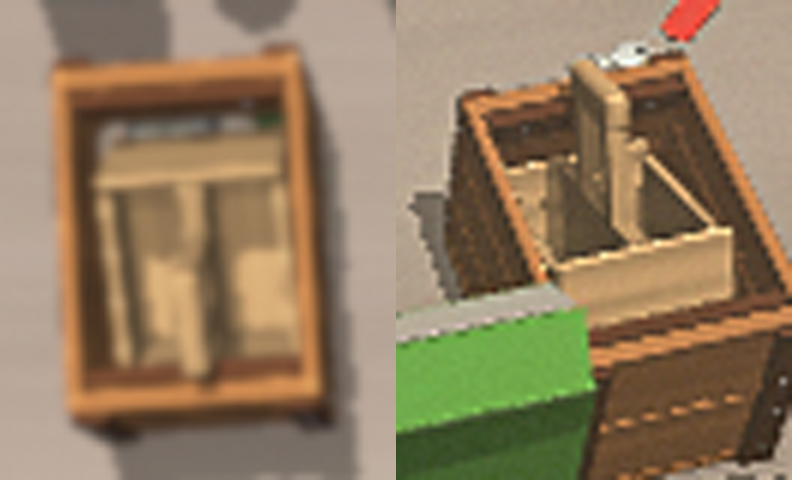

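View pics/crop2.png

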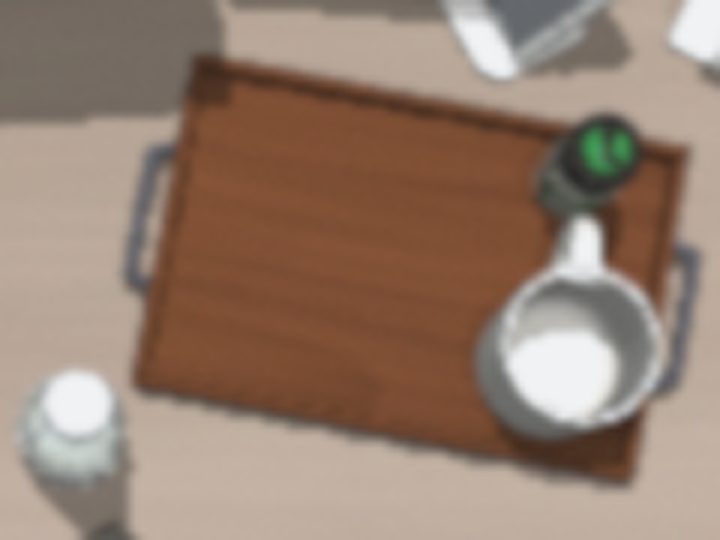

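Crop 1: the crate rim's outer corners are about (55,62), (300,50), (325,405) and (72,415). The caddy's bar leans toward the robot-side (-x) wall at about (197,370), and the jar shows at the far end. Crop 2: the tray's corners are about (200,58), (688,148), (632,485) and (136,388), the bottle cap is at (80,402), and the mug is in the -y half.

```bash
cat > h.py <<'E'
import numpy as np,cv2
from scipy.spatial.transform import Rotation as R
def cam(n):
    d=np.load(n+"0.npz"); return d["camera_matrix"],d["view"]
def ray(K,V,p):
    C=-V[:3,:3].T@V[:3,3]; d=V[:3,:3].T@np.linalg.inv(K)@[p[0],p[1],1.]; return C,d/np.linalg.norm(d)
def onz(K,V,p,z):
    C,d=ray(K,V,p); return C+d*(z-C[2])/d[2]
def proj(K,V,P):
    q=V[:3,:3]@np.asarray(P,float)+V[:3,3]; q=K@q; return q[:2]/q[2]
def tri(rays):
    A=sum(np.eye(3)-np.outer(d,d) for C,d in rays); b=sum((np.eye(3)-np.outer(d,d))@C for C,d in rays); return np.linalg.solve(A,b)
E
python3 - <<'E'
from h import *
K,V=cam("top");Ks,Vs=cam("scene")
def rect(c,off,z):
    P=np.array([onz(K,V,np.array(p)/6-.4+off,z) for p in c]) # far-left, far-right, near-right, near-left
    ax=(P[0]+P[1]-P[2]-P[3])/2; ay=(P[0]+P[3]-P[1]-P[2])/2
    print(P.mean(0).round(4),"len x %.3f y %.3f yaw %.1f %.1f"%(np.linalg.norm(ax),np.linalg.norm(ay),np.degrees(np.arctan2(ax[1],ax[0])),np.degrees(np.arctan2(-ay[0],ay[1]))))
rect([(55,62),(300,50),(325,405),(72,415)],(190,160),.13)
rect([(200,58),(688,148),(632,485),(136,388)],(280,160),.022)
print("bottle",onz(K,V,np.array([80,402])/6+(280,160),.178))
print("mug",onz(K,V,np.array([583,345])/6+(280,160),.105))
print("bar tri",tri([ray(K,V,np.array([195,322])/6-.4+(190,160)),ray(Ks,Vs,np.array([603-396,88])/6-.4+(300,180))]))
from plant import ctrl,eyes,solver
for P in [(.62,.28,.42)]:
    for yaw in (0,180,-90,90): print(yaw,solver.inverse_kinematics(P,[180,0,yaw]))
d=eyes.snapshot("wrist"); print(d["T_tool_cam"].round(3),d["camera_matrix"].round(1))
E
```

```text
[0.565  0.3247 0.13  ] len x 0.184 y 0.128 yaw 4.3 2.6
[ 0.5619 -0.0826  0.022 ] len x 0.189 y 0.274 yaw -11.1 -10.9
bottle [0.47126717 0.10354655 0.178     ]
mug [ 0.5082638  -0.15903096  0.105     ]
bar tri [0.51407296 0.31647313 0.1629087 ]
0 [ -50.44399316   24.90700356   37.40517774   58.25229182  -15.11241935
  101.11364802 -108.67946832]
180 [-39.43986522  22.8351114   18.4553399   57.50993796  -7.18075105
 100.63484925  66.32467441]
-90 [  4.90318956  32.86278058 -63.01214509  54.3421286   30.34351055
 106.83275748 135.75162033]
90 [-46.18000701  23.83791094  29.80419241  57.97205385 -11.80116766
 100.82310355 -20.77496487]
[[-0.001 -0.952 -0.305  0.084]
 [ 1.    -0.001  0.     0.001]
 [-0.001 -0.305  0.952 -0.163]
 [ 0.     0.     0.     1.   ]] [[303.5   0.  284.9]
 [  0.  303.5 210.6]
 [  0.    0.    1. ]]
```

```bash
cat >> h.py <<'E'
def caddy_R(yaw,th): return R.from_euler('ZY',[yaw,-th],degrees=True)
FL=180
def tool_for(origin,yaw,th,back=0.0,dx=0.0):
    """TCP pose holding the caddy whose origin/yaw/tilt are given"""
    C=caddy_R(yaw,th); T=C*R.from_euler('XZ',[180,FL],degrees=True)
    return np.asarray(origin)+C.apply([dx,0,.121+back]), T.as_euler('xyz',degrees=True)
def crate_pt(c,yaw,x,z,y=0.):
    return np.r_[np.asarray(c)[:2]+R.from_euler('z',yaw,degrees=True).apply([x,y,0])[:2],z]
E
python3 - <<'E'
import h; from h import *
from plant import ctrl,eyes,solver
c=(.565,.3235);yw=3.5
T=[("pre",tool_for(crate_pt(c,yw,.011,.034),yw,26,.12)),("grasp",tool_for(crate_pt(c,yw,.011,.034),yw,26)),("lvl",tool_for(crate_pt(c,yw,0,.07),yw,0)),("up",tool_for(crate_pt(c,yw,0,.21),yw,0)),("place",tool_for([.562+.013,-.018,.008],-11,0))]
for FLv in (0,180):
    h.FL=FLv
    T=[("pre",tool_for(crate_pt(c,yw,.011,.034),yw,26,.12)),("grasp",tool_for(crate_pt(c,yw,.011,.034),yw,26)),("lvl",tool_for(crate_pt(c,yw,0,.07),yw,0)),("up",tool_for(crate_pt(c,yw,0,.21),yw,0)),("place",tool_for([.575,-.018,.008],-11,0))]
    for n,(p,o) in T:
        q=solver.inverse_kinematics(p,o); print(FLv,n,p.round(3),o.round(1),None if q is None else np.round(q,0))
h.FL=180
p,o=tool_for(crate_pt(c,yw,.011,.034),yw,26,.12)
try:
    ctrl.movel([.3,.55,.32]); ctrl.movep(p,o)
except ctrl.MotionError as e: print(e)
pos,rot=ctrl.get_eef_pos(),ctrl.get_ee_rot(); s=eyes.snapshot("wrist"); cv2.imwrite("pics/w1.png",s["frame"])
np.savez("w1.npz",pos=pos,rot=rot,K=s["camera_matrix"],T=s["T_tool_cam"]); print(pos,rot,ctrl.get_t())
E
```

```text
0 pre [0.471 0.318 0.251] [180.  -26.    3.5] [ -57.   -6.    6.  113.   23.   57. -148.]
0 grasp [0.523 0.321 0.143] [180.  -26.    3.5] [ -59.    4.   14.  116.   24.   42. -148.]
0 lvl [0.565 0.324 0.191] [180.    0.    3.5] [ -59.   22.   34.   88.  -13.   74. -110.]
0 up [0.565 0.324 0.331] [180.    0.    3.5] [ -58.   19.   34.   75.  -11.   89. -112.]
0 place [ 0.575 -0.018  0.129] [180.   0. -11.] [-43.  19.  48. 103. -15.  65. -90.]
180 pre [0.471 0.318 0.251] [-180.    26.  -176.5] [-63.  -6.  11. 113.  24.  57.  32.]
180 grasp [0.523 0.321 0.143] [-180.    26.  -176.5] [-58.   4.  13. 116.  24.  42.  32.]
180 lvl [0.565 0.324 0.191] [-180.     0.  -176.5] [-43.  20.  12.  87.  -4.  73.  63.]
180 up [0.565 0.324 0.331] [-180.     0.  -176.5] [-44.  18.  14.  74.  -4.  89.  63.]
180 place [ 0.575 -0.018  0.129] [-180.    0.  169.] [-36.  17.  40. 103. -12.  65.  87.]
[0.47022109 0.31923604 0.25111001] [ 179.93015834   26.00277787 -176.48614338] 2.3083
```

View pics/w1.png

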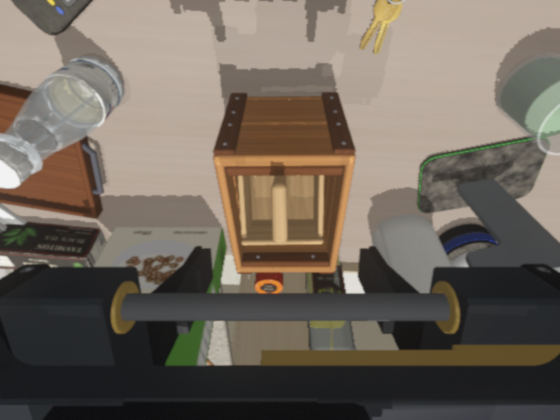

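The wrist picture shows the crate rim's near corners at (217,157) and (355,160) and its far corners at (235,270) and (338,272). The bar runs from about (279,181) to (280,242). I'll enlarge it once to get sharper pixels.

Run:
```python
import cv2
w=cv2.imread("pics/w1.png"); cv2.imwrite("pics/w1c.png",cv2.resize(w[145:280,205:365],None,fx=4.4,fy=4.4,interpolation=cv2.INTER_CUBIC))
```

```text
(no output)
```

View pics/w1c.png

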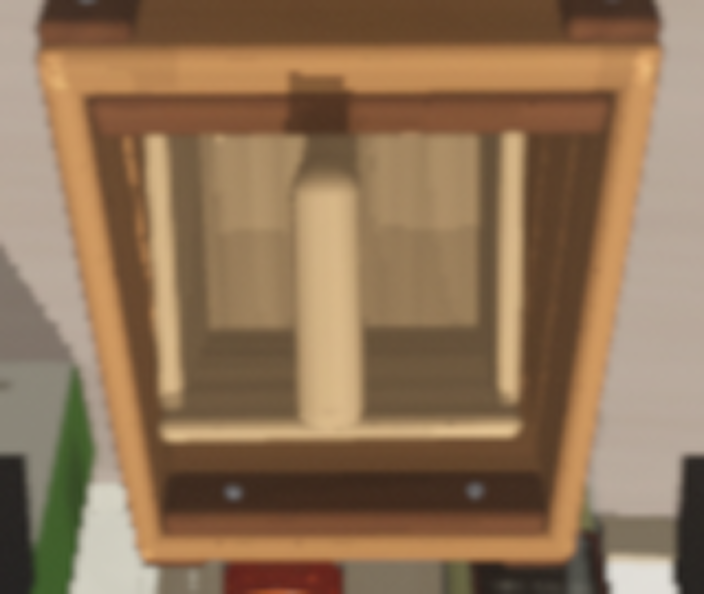

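The crop shows the bar's top running from (328,178) to (331,425), the far caddy rim from (160,432) to (520,428), and the crate corners at (38,48), (660,45), (577,562) and (143,562).

```bash
cat > m.py <<'E'
from h import *
d=np.load("w1.npz"); K=d["K"]
Tw=np.eye(4);Tw[:3,:3]=R.from_euler('xyz',d["rot"],degrees=True).as_matrix();Tw[:3,3]=d["pos"]
V=np.linalg.inv(Tw@d["T"])
f=lambda p:np.array(p)/4.4-.4+(205,145)
P=np.array([onz(K,V,f(p),.13) for p in [(143,562),(577,562),(660,45),(38,48)]]) # far-right(world left?) 
print(P.round(4))
# image right = +y
ax=(P[0]+P[1]-P[2]-P[3])/2; ay=(P[1]+P[2]-P[0]-P[3])/2
print("centre",P.mean(0).round(4),np.linalg.norm(ax),np.linalg.norm(ay),np.degrees(np.arctan2(ax[1],ax[0])),np.degrees(np.arctan2(-ay[0],ay[1])))
c=P.mean(0);yw=np.degrees(np.arctan2(ax[1],ax[0]))
for th in (24,26,28):
    s,co=np.sin(np.radians(th)),np.cos(np.radians(th))
    o=crate_pt(c,yw,-.078+.08*s+.06*co,.008+.06*s); C=caddy_R(yw,th)
    for n,p,z in (("near",(328,178),.151),("far",(331,425),.151),("rimL",(160,432),.08),("rimR",(520,428),.08),("nL",(148,135),.08),("nR",(523,135),.08)):
        Cc,dd=ray(K,V,f(p)); nn=C.apply([0,0,1]); t=(np.dot(o+nn*z-Cc,nn))/np.dot(dd,nn)
        print(th,n,C.inv().apply(Cc+dd*t-o).round(4))
E
python3 m.py
```

```text
[[0.6595 0.2688 0.13  ]
 [0.652  0.3973 0.13  ]
 [0.4718 0.3822 0.13  ]
 [0.4801 0.2561 0.13  ]]
centre [0.5658 0.3261 0.13  ] 0.18031344931975452 0.12756484135933518 4.419806070255347 3.5464470547005282
24 near [-0.0294 -0.0042  0.151 ]
24 far [ 0.0233 -0.0048  0.151 ]
24 rimL [ 0.0587 -0.0526  0.08  ]
24 rimR [0.0588 0.0433 0.08  ]
24 nL [-0.022  -0.0503  0.08  ]
24 nR [-0.0207  0.0419  0.08  ]
26 near [-0.0265 -0.0042  0.151 ]
26 far [ 0.0255 -0.0047  0.151 ]
26 rimL [ 0.0578 -0.052   0.08  ]
26 rimR [0.0579 0.0429 0.08  ]
26 nL [-0.0215 -0.0503  0.08  ]
26 nR [-0.0202  0.0418  0.08  ]
28 near [-0.0234 -0.0042  0.151 ]
28 far [ 0.0277 -0.0047  0.151 ]
28 rimL [ 0.0571 -0.0515  0.08  ]
28 rimR [0.0572 0.0425 0.08  ]
28 nL [-0.021  -0.0502  0.08  ]
28 nR [-0.0197  0.0418  0.08  ]
```

```bash
cat >> h.py <<'E'
CC=(.5658,.3260); YW=4.0
E
python3 - <<'E'
from h import *
from plant import ctrl,eyes,effector
o=crate_pt(CC,YW,.011,.0343,-.0045)
effector.gripper_to(.5)
p,r=tool_for(o,YW,26,.05); ctrl.movel(p,r,feed=.12)
p,r=tool_for(o,YW,26); hit=ctrl.movel(p,r,feed=.06,until_force=8)
print("hit",hit,ctrl.get_eef_pos()-p,ctrl.get_force(),ctrl.get_t())
if not hit:
    effector.gripper_to(0); print("w",ctrl.get_width()*87,ctrl.get_grip_force(),ctrl.get_force())
pos,rot=ctrl.get_eef_pos(),ctrl.get_ee_rot(); print(pos,rot,ctrl.get_t())
E
```

```text
hit False [8.99912700e-05 1.77791146e-04 3.20305150e-04] [-0.27727311 -0.56078174  0.20349975] 5.0083
w 14.006588853084715 29.989212015643716 [-1.15923068 -0.166393    0.13091857]
[0.52413055 0.31859341 0.14308595] [ 179.99515377   25.99813678 -176.00502411] 5.6333
```

Gripped: 14.0 mm wide at 30 N. Now turn it level inside the crate, checking forces.

Run:
```python
from h import *
from plant import ctrl,eyes
for x,z,th,y in [(.015,.040,24,-.004),(.0165,.046,18,-.003),(.012,.058,9,-.001),(0,.072,0,0)]:
    p,r=tool_for(crate_pt(CC,YW,x,z,y),YW,th); h=ctrl.movel(p,r,feed=.035,until_force=15)
    print(th,h,ctrl.get_force().round(1),ctrl.get_moment().round(2),round(ctrl.get_t(),1))
    if h: break
ctrl.hold(.4)
print(ctrl.get_width()*87,ctrl.get_eef_pos()-p)
a=eyes.snapshot("scene")["frame"];b=eyes.snapshot("top")["frame"]
cv2.imwrite("pics/lv.png",np.hstack([cv2.resize(b[160:240,190:256],None,fx=6,fy=6,interpolation=2),cv2.resize(a[180:260,300:366],None,fx=6,fy=6,interpolation=2)]))
```

```text
24 False [-0.2  0.9 -4.4] [-0.06  1.13 -0.03] 6.1
18 False [-1.   0.4 -4.7] [-0.    0.86  0.01] 6.7
9 False [ 0.3 -0.4 -5. ] [ 0.05  0.41 -0.  ] 7.5
0 False [-0.7  0.2 -4.5] [0.06 0.01 0.01] 8.1
13.88571295140936 [-1.93846956e-04  9.99927702e-05  1.13027967e-04]
```

View pics/lv.png

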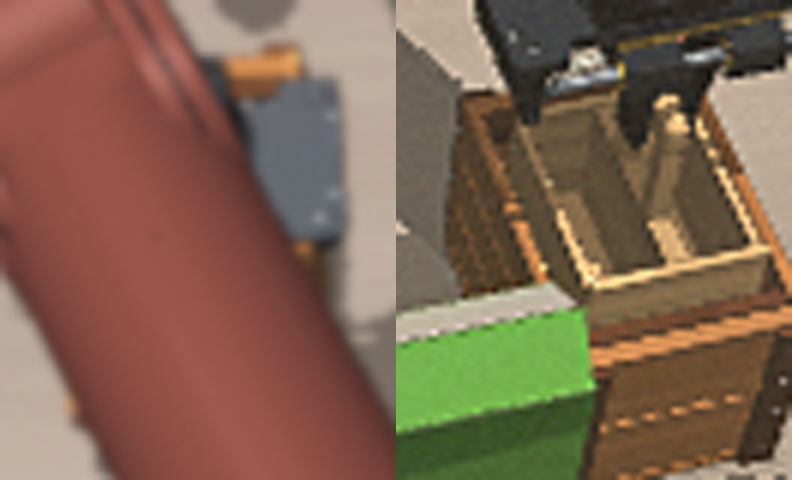

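The picture shows the caddy level in the crate, with its far rim at (597,287)–(770,245) and the fingers on the bar. Now I'll check that rim against the predicted pixels and find how close the cereal box is to the transit path.

Run:
```python
from h import *
from plant import ctrl,eyes
Ks,Vs=cam("scene");K,V=cam("top")
for y in (-.048,.048):
    P=crate_pt(CC,YW,.06,.152,y); print(((proj(Ks,Vs,P)-(300,180)+.4)*6+(396,0)).round(0))
for z in (0,.15,.25): print(z,[onz(K,V,p,z).round(3)[:2] for p in ((252,152),(313,150),(252,125),(313,118))])
# scene: box top edge height
print("box top tri",tri([ray(K,V,(251,121)),ray(Ks,Vs,(300+170/6,180+330/6))]))
p,r=tool_for(crate_pt(CC,YW,0,.14),YW,0); print(ctrl.movel(p,r,feed=.08,until_force=10),ctrl.get_force())
ctrl.hold(.2)
p,r=tool_for(crate_pt(CC,YW,0,.225),YW,0); ctrl.movel(p,r,feed=.12); ctrl.hold(.2); print(ctrl.get_t(),ctrl.get_moment())
a=eyes.snapshot("scene")["frame"]; cv2.imwrite("pics/up.png",a[60:360,60:460])
```

```text
[596. 289.]
[779. 249.]
0 [array([0.744, 0.238]), array([0.751, 0.031]), array([0.839, 0.239]), array([0.864, 0.03 ])]
0.15 [array([0.706, 0.229]), array([0.712, 0.042]), array([0.791, 0.23 ]), array([0.814, 0.041])]
0.25 [array([0.68 , 0.223]), array([0.685, 0.048]), array([0.76 , 0.224]), array([0.78 , 0.048])]
box top tri [0.75139702 0.21992544 0.30884248]
False [-0.08384855 -0.23538475 -3.92936619]
10.8833 [0.0208407  0.03957235 0.00663297]
```

View pics/up.png

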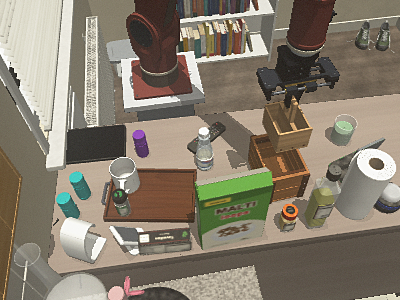

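The caddy hangs level above the crate, at about (285,118) in the crop, and the crate below has not shifted. Next I'll carry it over and set it down.

Run:
```python
from h import *
from plant import ctrl,eyes
G=np.array([.5745,-.0178]);
p,r=tool_for(np.r_[G,.225],-11,0); ctrl.movel(p,r,feed=.14); print(ctrl.get_t())
p,r=tool_for(np.r_[G,.035],-11,0); ctrl.movel(p,r,feed=.1); ctrl.hold(.3)
p,r=tool_for(np.r_[G,.002],-11,0); h=ctrl.movel(p,r,feed=.015,until_force=3)
print(h,ctrl.get_eef_pos()[2]-.121,ctrl.get_force(),ctrl.get_moment(),ctrl.get_t())
```

```text
13.5417
True 0.008425858437658473 [ 2.77508097 -1.25181348  4.03290326] [-0.13112402 -0.4594664   0.00549141] 17.4667
```

Run:
```python
from h import *
from plant import ctrl,eyes,effector
effector.gripper_to(.5); ctrl.hold(.2); print(ctrl.get_force())
p=ctrl.get_eef_pos(); ctrl.movel([p[0],p[1],.26],feed=.12); ctrl.movel([.45,.2,.33],feed=.2); ctrl.hold(.3)
a=eyes.snapshot("scene")["frame"]; b=eyes.snapshot("top")["frame"]
cv2.imwrite("pics/end.png",np.hstack([cv2.resize(a[170:290,110:310],None,fx=2,fy=2),cv2.resize(b[150:260,190:400],(400,240))])); print(ctrl.get_t())
```

```text
[ 0.90513892 -0.48663352  0.25867997]
21.575
```

View pics/end.png

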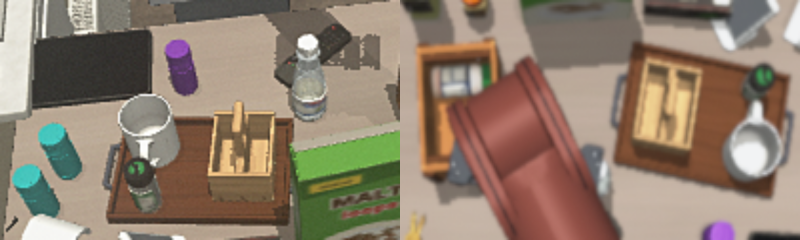

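The caddy stands upright in the free half of the tray, at about (242,155) on the left and (667,105) on the right. The jar is in the crate, and the mug, shaker and bottle are where they were.

```bash
python3 -c "
from plant import workorder
print(workorder.finish_job())"
```

```text
the job is handed in; nothing more can be done
None
```

The caddy was turned level in the crate, lifted out and set upright in the tray's free half, then released, and the job is handed in at about 21.6 s; the final pictures show the jar still in the crate and nothing visibly shifted, but no verdict was returned.

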